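Spray-clean a connector module at the repair bench

TASK

Take the connector module (the black block with the row of brass contacts) out of the rack and stand it in the pocket of the spray station, upright, its contacts facing the spray can, and let go of it. Then press the can's spray cap fully down and let it spring back up. Do not spray before the module stands in the pocket, do not let the module drop, and leave all the other things on the bench as they are.

Things in the scene. Friction and masses are not known exactly. Their poses are not given: they have to be found in the camera images.
- module: connector module: black block 28 (x) x 56 (y) x 60 (z) mm, about 0.14 kg, origin at the centre of its underside. Five brass blades on its -x face wrap over the top edge. Starts upright in a rack bay, -x face to the rack's -x end. In the rack only its broad x faces can be gripped, in the pocket only its y ends: put it down between (on the mat) and take it the other way.
- contacts (a point): centre of the module's contact face, 14 mm towards the module's -x and 30 mm above its underside; its axes are the module's.
- rack: fixed aluminium rack 240 (x) x 78 (y) mm. Origin: centre of its underside. Floor 6 mm thick, an upright panel 72 mm high along each long side (inner faces 66 mm apart, at y = -33 and +33). Three bays at x = -75, 0 and +75, each between two ribs 10 mm high above the floor and 36 mm apart across x. One thing stands in each bay, in varying order.
- mat: fixed thin grey mat on the bench 210 (x) x 170 (y) x 3 mm, kept clear. Origin: centre of its underside; its top is 3 mm higher.
- station: fixed steel spray station, base plate 115 (x) x 270 (y) x 6 mm, origin at the centre of its underside. Pocket at y = -75; a white spray can 53 mm in diameter stands upright in a clamp at y = +80, its nozzle pointing to -y at the pocket. Can and cap reach 181 mm above the bench.
- pocket (a point): centre of the pocket floor, 6 mm above the bench; axes as the station's (+y to the can). Pocket 64 (x) x 36 (y) mm, lips 10 mm high above the floor at +y and both x ends, a splash plate at -y, its top 69 mm above the floor. The module fits with its length (its y) along the pocket's x and its contact face (its -x) towards +y, 4 mm of play each side.
- cap_top (a point): centre of the top of the can's white spray cap, 24 mm in diameter, 18 mm high; moves down with the cap.
- cap (a joint): how far the cap is pressed, in m: 0 up, 0.006 fully down. A spring pushes it up: 2 N at the start of the travel, 5 N fully down.
- heatsink: bystander in the rack: finned aluminium heat sink 26 x 54 x 51 mm. Origin: centre of its underside.
- relay: bystander in the rack: black block with a flat steel top plate, 28 x 50 x 42 mm, no contacts. Origin: centre of its underside.
- jar: bystander: white plastic jar, 46 mm in diameter, 65 mm high. Origin: centre of its underside.
- screwdriver: bystander: screwdriver lying on the bench between the mat and the robot, up to 30 mm high.
- meter: bystander: orange multimeter lying flat, 150 x 78 x 36 mm. Origin: centre of its underside.
- tape: bystander: roll of tape lying flat, 72 mm in diameter, 19 mm high.
- tin: bystander: open dark steel tin, 68 mm in diameter, 30 mm high.
- torch: bystander: dark torch lying on the bench beyond the station, about 26 mm thick.
Things that resemble listed ones, but are neither listed nor needed, are in the scene too. What is shaped like the module but red is not meant.

How it is judged:
By the outcome, as a careful person would: the job done as asked, in the order asked, and still so for the second after the job is handed in, with the robot touching nothing.
It also fails if it takes over 64 s, if anything falls off the work surface, if the arm or the gripper's body presses on something with over 40 N, if the wrist force passes 120 N, or if a joint passes its speed limit or range.

ROBOT

A 6-joint arm with a two-finger parallel gripper is mounted at the origin on the work surface. World frame = base frame: x ahead of the robot, y to its left, z up, the work surface at z = 0. Lengths are in mm, angles in rad, forces in N, time in s.
With the tool pointing down it reaches from about 300 to 775 mm from the base axis. Payload 14.6 kg.
Tool frame: the origin (TCP) lies between the finger pads; the fingertips stand 19 mm ahead of it and the grasp point (between the pads) is the TCP; z points along the fingers, y is the line along which they close (so a half turn about z gives the same grasp; the last joint's range is limited). The gripper opens to 94 mm and grips with 3 to 60 N. Pads are 16 mm wide; open, the fingers measure 119 mm over their backs; the gripper's body (75 mm by 177 mm) begins 78 mm behind the grasp point.
Start: joints at [1.153, 0.3, 1.521, -0, 1.321, -0.067], TCP at [189.004, 516.495, 224.446] pointing down, gripper open.
Joint ranges: [-3.03, 3.03], [-0.79, 2.21], [0.23, 2.52], [-1.04, 4.18], [0, 3.07], [-2.55, 2.55]. Speed limits (rad/s): [2.22, 2.22, 2.57, 3.14, 3.14, 3.14].

INTERFACE

Orientations are given as [roll, pitch, yaw] about the fixed x, y, z axes, in that order (R = Rz(yaw) Ry(pitch) Rx(roll)).
In Python, from cell import monitor, imaging, job, find_in, trace gives the robot as it stands. The module is installed in compiled form; this text tells all that it offers.
- The arm moves only by the tool arm_command, never from a script. Its argument "steps" is a list of rows, each a list of 5 numbers: the opening, from 0 (shut) to 1 (fully open), then the shift along the tool's x, y, z in mm, then the turn about the tool's z in degrees. In form: [[gripper, dx, dy, dz, turn], ...]. A call has 1 to 20 rows; each row is the pose to reach, as a shift and turn from the pose commanded when the call began, along the tool's axes at that moment; what a row does not reach only later rows make up. A row lasts 1/8 s, in which the tool goes at most 62.5 mm and 10.7 degrees, less where a joint would pass 70% of its speed; a pose out of reach is approached as far as the arm can. A call with a gripper value outside its range is refused whole. The fingers move at their own pace and stop on an object; "force" is the grip in N (left out, the last holds). Time passes only in rows, so rows that repeat a pose let the fingers close. It gives the time, the measured TCP pose, the force, the opening and the grip force at its end, in the units of the state.
- monitor.read_state(): the state, without advancing time (a new reading comes with each control period).
- imaging.camera(name): name is "scene" or "top"; returns a dict with "img" (400x640x3 uint8, red, green, blue), "mtx" (3x3 intrinsics, pixels), "view" (4x4, takes a point from world to camera coordinates). Camera axes: x right, y down, z forward; pixel columns grow to the right and rows downward; lengths in mm; the calibration is good to about 2 mm. A picture is of the moment at which its call begins. There is no depth.
- job.sign_off(): hands the job in; it is judged then, once.
Trained networks look in a picture, given as the dict that the camera call returned (one of the last four; its "shot" number tells which), for a name from the list of things; names that differ only in an ending like _2 or _b are one class to them, and where a whole thing is asked for, a point or a joint stands for the part that bears it (a point fixed in the world has none). Each returns a list of dicts, best first, with "p" (0 to 1); they miss things now and then, are a little off and sometimes report something else, mostly with a low value. They report only what shows in the picture. A call takes as long as a camera call. They do not tell look-alikes from the thing itself.
- find_in(picture, target): "rect" ([centre column, centre row, width, height] in pixels, round what is visible of it).
- trace(picture, target): "region" (400x640 bool, what is visible of it) and "rect" ([centre column, centre row, width, height] in pixels, round what is visible of it).
The state is a dict: "clock": time; "joints": joint angles; "qd": joint speeds; "effort": joint torques, N m; "eef_pos": TCP position; "eef_rot": TCP orientation; "wrist_force": force on the tool from outside, world axes, zero at the start; "moment": the same for the moment, N m; "finger_gap": finger opening in mm; "finger_force": force on a finger pad.
Only numpy, scipy, OpenCV 4.12 (cv2) and the standard library are available. Lean on these libraries where they do the work, as an engineer would, in place of code of your own. Each camera call takes 0.05 s, during which the arm holds its last target. There are 200 camera calls.

## Working session

There is one attempt and no reset: what is moved stays moved. The work goes in short steps, Python scripts to look and compute and a tool call to move; the robot and the scene stay as the last step left them, time stands still between calls to the robot, and variables do not carry over. Pictures are saved under pics/ and viewed, at most 10 in all, crops included, and the job is handed in when it is done.

Besides the shell and the picture viewer there is one more tool, called after ">>>" in YAML: its name, and indented under it one key for each argument. arm_command: Moves the arm, as the interface text tells. Its arguments: {"type":"object","properties":{"steps":{"type":"array","items":{"type":"array","items":{"type":"number"}}},"force":{"type":"number"}},"required":["steps"]}

```bash
mkdir -p pics
cat > h.py <<'E'
import numpy as np, cv2
from cell import monitor, imaging, job, find_in, trace
def save(c,n,crop=None,s=1):
    im=c["img"][:,:,::-1]
    if crop: im=im[crop[1]:crop[3],crop[0]:crop[2]]
    cv2.imwrite("pics/"+n,cv2.resize(im,None,fx=s,fy=s,interpolation=cv2.INTER_CUBIC))
def ray(c,u,v,z):
    V=c["view"];R=V[:3,:3];t=V[:3,3];o=-R.T@t
    d=R.T@np.linalg.inv(c["mtx"])@np.array([u,v,1.]);return o+d*(z-o[2])/d[2]
def proj(c,p):
    q=c["view"][:3,:3]@np.array(p,float)+c["view"][:3,3];q=c["mtx"]@q;return q[:2]/q[2]
E
python3 - <<'E'
from h import *
s=monitor.read_state();print({k:np.round(v,3) for k,v in s.items()})
for n in("scene","top"):
    c=imaging.camera(n);save(c,n+"1.png",s=1.25);V=c["view"];print(n,c["mtx"].tolist(),(-V[:3,:3].T@V[:3,3]).round(),V[:3,:3].round(2).tolist())
    for t in["module","rack","mat","station","cap_top","heatsink","relay","jar","screwdriver","meter","tape","tin","torch"]:
        print(t,[(round(d["p"],2),np.round(d["rect"]).astype(int).tolist()) for d in find_in(c,t)[:3]])
E
```

```text
{'clock': np.float64(0.0), 'joints': array([ 1.153,  0.3  ,  1.522, -0.   ,  1.321, -0.067]), 'qd': array([ 0.001, -0.001, -0.001, -0.   ,  0.   , -0.   ]), 'effort': array([ 0.0000e+00, -5.3179e+01, -3.5275e+01,  7.1000e-02,  2.4000e-02,
       -0.0000e+00]), 'eef_pos': array([188.912, 516.274, 223.892]), 'eef_rot': array([-3.14 , -0.   ,  2.791]), 'wrist_force': array([-0.328, -0.359,  0.298]), 'moment': array([ 0.011, -0.055,  0.021]), 'finger_force': np.float64(0.0), 'finger_gap': np.float64(94.085)}
scene [[377.985541022423, 0.0, 317.9482331424608], [0.0, 377.985541022423, 195.1964857309592], [0.0, 0.0, 1.0]] [ 859. -537.  924.] [[0.85, 0.53, 0.02], [0.44, -0.68, -0.58], [-0.3, 0.5, -0.81]]
module [(0.86, [239, 263, 22, 25]), (0.85, [193, 308, 21, 30]), (0.85, [224, 344, 35, 31])]
rack [(0.93, [236, 267, 101, 63])]
mat [(0.72, [316, 219, 89, 77])]
station [(0.95, [357, 141, 55, 96])]
cap_top [(0.54, [372, 98, 7, 16]), (0.23, [210, 257, 19, 22])]
heatsink [(0.78, [211, 256, 19, 22]), (0.38, [236, 269, 100, 68]), (0.32, [353, 314, 60, 67])]
relay [(0.71, [263, 276, 12, 21])]
jar [
[... 380 characters left out ...]
15], [0.0, 0.0, 1.0]] [ 466.  -32. 1497.] [[-0.0, -1.0, 0.0], [-1.0, 0.0, -0.09], [0.09, -0.0, -1.0]]
module [(0.74, [442, 268, 23, 18]), (0.6, [453, 204, 16, 22]), (0.53, [404, 234, 15, 11])]
rack [(0.66, [404, 234, 46, 83]), (0.37, [201, 217, 10, 14])]
mat [(0.79, [324, 212, 57, 68])]
station [(0.73, [237, 212, 88, 54])]
cap_top [(0.39, [199, 220, 7, 10])]
heatsink [(0.57, [409, 259, 16, 15])]
relay []
jar [(0.75, [327, 162, 15, 15])]
screwdriver [(0.72, [324, 254, 63, 7]), (0.63, [233, 214, 91, 55]), (0.31, [324, 211, 57, 68])]
meter [(0.68, [383, 144, 35, 46]), (0.3, [403, 235, 43, 82])]
tape [(0.48, [302, 148, 22, 24])]
tin [(0.81, [242, 154, 19, 20])]
torch [(0.78, [271, 167, 38, 12])]
```

View pics/scene1.png

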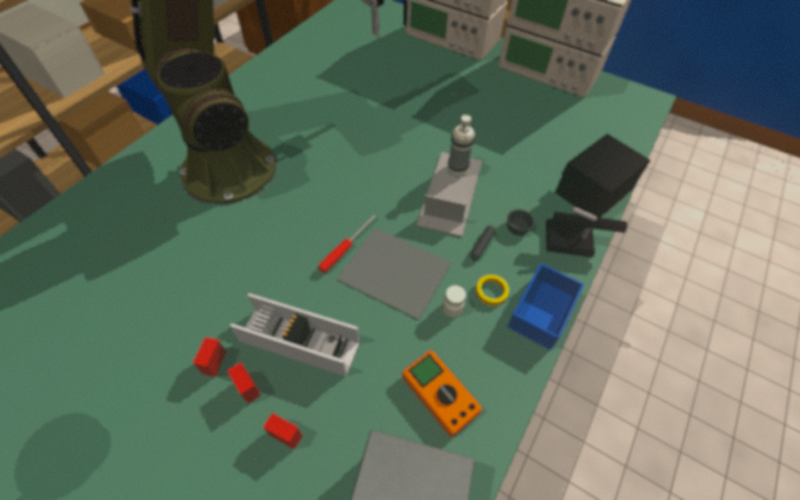

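View pics/top1.png

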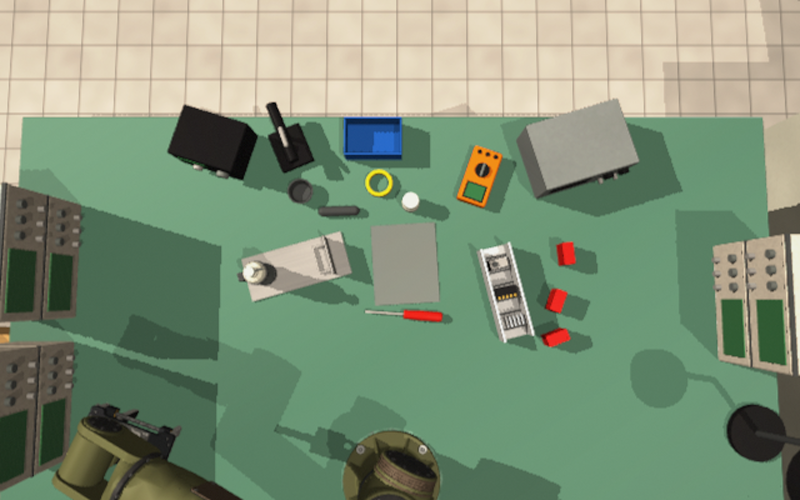

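Scene: the arm is at the left back, outside the work area. The rack sits at scene px (236,267). The module (black with brass) is in its middle bay at scene (239,263), top (405,234). It could be confused with the relay in the far bay (top ~(397,211)), the heatsink in the near bay (409,259), and the red look-alikes at top (453,204), (445,240) and (445,270). By description I choose the middle-bay block with brass contacts.

Run:
```python
from h import *
c=imaging.camera("top")
a=cv2.resize(c["img"][185:285,370:440,::-1],None,fx=5.8,fy=5.8,interpolation=cv2.INTER_CUBIC)
b=cv2.resize(c["img"][175:255,185:290,::-1],None,fx=3.6,fy=3.6,interpolation=cv2.INTER_CUBIC)
o=np.zeros((590,800,3),np.uint8);o[:min(590,a.shape[0]),:a.shape[1]]=a[:590];w=min(b.shape[1],800-a.shape[1]);o[:b.shape[0],a.shape[1]:a.shape[1]+w]=b[:,:w];cv2.imwrite("pics/crop.png",o)
print(a.shape,b.shape)
for n in("top","scene"):
  c=imaging.camera(n)
  for t,z in[("rack",72),("module",66),("station",6),("mat",3),("cap_top",181),("jar",65)]:
    r=trace(c,t)
    for d in r[:3]:
      m=d["region"].astype(np.uint8);cs,_=cv2.findContours(m,0,2)
      if not cs: continue
      k=max(cs,key=cv2.contourArea);q=cv2.boxPoints(cv2.minAreaRect(k))
      print(n,t,round(d["p"],2),int(m.sum()),[ray(c,u,v,z)[:2].round().astype(int).tolist() for u,v in q],q.round(1).tolist(),"cen",ray(c,*k[:,0].mean(0),z)[:2].round(1))
```

```text
(580, 406, 3) (288, 378, 3)
top rack 0.62 1675 [[579, -211], [602, -300], [371, -358], [348, -270]] [[379.8999938964844, 200.8000030517578], [408.1000061035156, 193.39999389648438], [427.79998779296875, 267.70001220703125], [399.6000061035156, 275.20001220703125]] cen [ 473.4 -284.1]
top module 0.74 178 [[484, -255], [496, -313], [466, -318], [455, -260]] [[393.79998779296875, 231.0], [412.29998779296875, 227.3000030517578], [414.20001220703125, 236.8000030517578], [395.70001220703125, 240.5]] cen [ 476.8 -287. ]
top module 0.73 267 [[432, -380], [491, -401], [477, -443], [418, -422]] [[434.1000061035156, 247.6999969482422], [440.3999938964844, 228.8000030517578], [453.8999938964844, 233.3000030517578], [447.6000061035156, 252.1999969482422]] cen [ 457.2 -413. ]
top module 0.7 245 [[367, -370], [397, -431], [363, -447], [334, -386]] [[431.3999938964844, 268.79998779296875], [450.6000061035156, 259.20001220703125], [456.0, 270.0], [436.79998779296875, 279.6000061035156]] cen [ 363.4 -405.6]
top station 0.56 2873 [[557, 417], [635, 137], [524, 105], [447, 384]] [[186.10000610351562, 20
[... 2073 characters left out ...]
5 278.7]
scene mat 0.88 3723 [[457, -127], [417, 56], [653, 56], [671, -117]] [[269.6000061035156, 223.8000030517578], [294.29998779296875, 175.39999389648438], [360.79998779296875, 209.5], [336.1000061035156, 257.79998779296875]] cen [564.2 -44.3]
scene cap_top 0.64 71 [[509, 315], [519, 341], [547, 314], [537, 288]] [[365.79998779296875, 94.5999984741211], [373.0, 91.0], [377.20001220703125, 99.4000015258789], [370.0, 103.0]] cen [525.6 313.3]
scene jar 0.9 311 [[705, -105], [690, -37], [730, -30], [743, -97]] [[351.70001220703125, 249.89999389648438], [359.1000061035156, 227.6999969482422], [373.79998779296875, 232.60000610351562], [366.3999938964844, 254.8000030517578]] cen [714.9 -71.2]
```

View pics/crop.png

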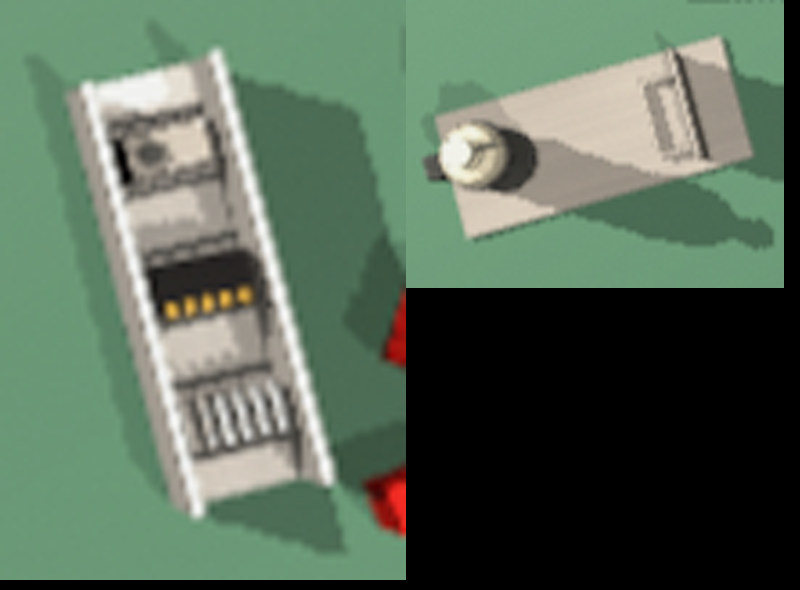

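The crop shows a black block in the rack's middle bay with five brass contacts on its robot-side edge (top px (405,234)). The plain-topped relay is in the far bay and the finned heatsink in the near bay. So the choice is confirmed: the module's -x points towards the robot. The station's pocket is at about (259,208) and the cap at about (201,217).

Run:
```python
from h import *
c=imaging.camera("top")
A=lambda u,v,z:ray(c,370+u/5.8,185+v/5.8,z)[:2]
B=lambda u,v,z:ray(c,185+(u-406)/3.6,175+v/3.6,z)[:2]
P=[A(88,85,72),A(197,515,72),A(217,53,72),A(327,483,72)]
print("rack",np.round(P,1).tolist(),np.mean(P,0),[np.degrees(np.arctan2(*(P[i]-P[i+1])[::-1])) for i in(0,2)],"len",np.linalg.norm(P[0]-P[1]))
print("module",A(205,285,66))
Q=[B(723,37,6),B(752,157,6),B(470,240,6),B(436,118,6)]
S=np.mean(Q,0);e=(Q[3]+Q[2]-Q[0]-Q[1])/2;y=e/np.linalg.norm(e);a=np.degrees(np.arctan2(*y[::-1]))
e2=(Q[0]+Q[3]-Q[1]-Q[2])/2
print("station",np.round(Q,1).tolist(),S,"ydir",a,np.linalg.norm(e),"xdir",np.degrees(np.arctan2(*e2[::-1])),np.linalg.norm(e2))
print("pocket calc",S-75*y,"seen",B(672,120,12),"cap calc",S+80*y,"seen",B(462,152,181))
# check via scene projection: cap
for n in("scene",):
    s=imaging.camera(n);print("cap scene px",proj(s,[*(S+80*y),181]),"det 372,94")
    save(s,"s2.png",(180,70,420,310),2.4)
    g=s["img"].copy()
    for p in [[*(S+80*y),181],[*q,6] if 0 else [*Q[0],6],[*Q[1],6],[*Q[2],6],[*Q[3],6],[*(S-75*y),6],*[[*p,72] for p in P]]:
        u=proj(s,p).round().astype(int);g[u[1],u[0]]=(255,0,255)
    cv2.imwrite("pics/s2.png",cv2.resize(g[70:310,180:420,::-1],None,fx=2.5,fy=2.5,interpolation=cv2.INTER_NEAREST))
```

```text
rack [[582.5, -227.9], [352.0, -283.4], [599.9, -298.1], [368.9, -353.2]] [ 475.83277738 -290.66713173] [np.float64(13.530148015168605), np.float64(13.409674798178022)] len 237.14232526502965
module [ 474.50885935 -290.71106118]
station [[635.5, 132.2], [525.6, 104.8], [450.4, 359.8], [561.2, 393.3]] [543.17285325 247.53442897] ydir 106.15867353282914 268.6617570068278 xdir 15.454337283434155 114.48129528430428
pocket calc [564.04523251 175.49732891] seen [558.96541469 177.18586995] cap calc [520.90898204 324.37400236] seen [522.62053657 321.89684038]
cap scene px [370.94595643  94.2958793 ] det 372,94
```

View pics/s2.png

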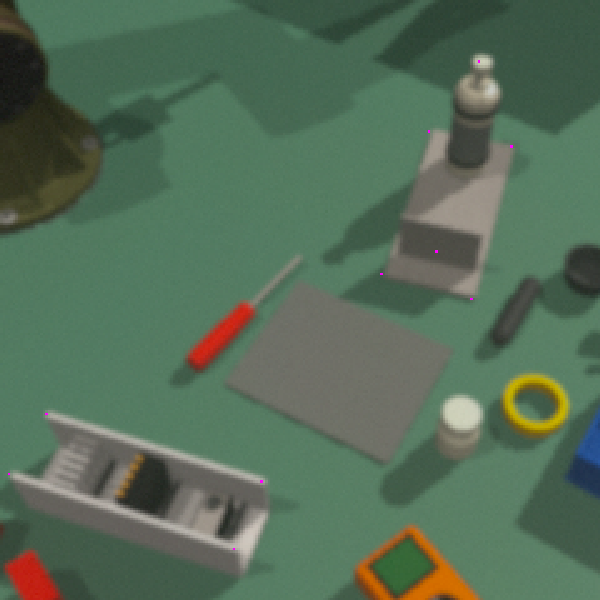

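The projections agree: the magenta dots fall on the rack, station and cap corners. The module is at about (475,-291), yaw 13.5°. Next is the move to above the rack.

```bash
cat >> h.py <<'E'
def goto(x,y,z,tooly):
    from scipy.spatial.transform import Rotation as R
    s=monitor.read_state();M=R.from_euler("xyz",s["eef_rot"]).as_matrix();d=M.T@(np.array([x,y,z])-s["eef_pos"])
    cur=np.degrees(np.arctan2(M[1,1],M[0,1]));t=-((tooly-cur+180)%360-180)
    print("t%.2f pos"%s["clock"],s["eef_pos"].round(1),"tooly %.1f"%cur,"-> d",d.round(1),"turn %.1f"%t,"gap",round(float(s["finger_gap"]),1),"F",np.round(s["wrist_force"],1),"ff",round(float(s["finger_force"]),1),"j",s["joints"].round(2))
E
python3 -c "
from h import *
goto(475,-290.7,150,13.5)"
```

```text
t2.25 pos [189.  516.5 224.4] tooly 69.9 -> d [-545.9 -659.8   74.5] turn 56.4 gap 93.9 F [ 0.9  0.2 -0.2] ff 0.0 j [ 1.15  0.3   1.52  0.    1.32 -0.07]
```

>>> arm_command:
  steps:
    - [0.64,-546,-660,74,56.4]
    - [0.64,-546,-660,74,56.4]
    - [0.64,-546,-660,74,56.4]
    - [0.64,-546,-660,74,56.4]
    - [0.64,-546,-660,74,56.4]
    - [0.64,-546,-660,74,56.4]
    - [0.64,-546,-660,74,56.4]
    - [0.64,-546,-660,74,56.4]
    - [0.64,-546,-660,74,56.4]
    - [0.64,-546,-660,74,56.4]
    - [0.64,-546,-660,74,56.4]
    - [0.64,-546,-660,74,56.4]
    - [0.64,-546,-660,74,56.4]
    - [0.64,-546,-660,74,56.4]
    - [0.64,-546,-660,74,56.4]
    - [0.64,-546,-660,74,56.4]
    - [0.64,-546,-660,74,56.4]
    - [0.64,-546,-660,74,56.4]
  force: 20

```text
clock: 4.5
eef_pos: [475.0, -290.3, 150.9]
eef_rot: [3.141, 0.0, 1.807]
wrist_force: [-1.0, 0.0, -0.0]
finger_gap: 59.9
finger_force: 0.0
```

```bash
python3 -c "
from h import *
goto(475,-290.7,42,13.5)
c=imaging.camera('scene');save(c,'s3.png',(170,180,330,310),4)"
```

```text
t4.50 pos [ 475.  -290.3  150.9] tooly 13.6 -> d [ -0.4  -0.2 108.9] turn 0.1 gap 59.9 F [-1.  0. -0.] ff 0.0 j [-0.61  0.38  1.59  0.    1.17 -0.85]
```

View pics/s3.png

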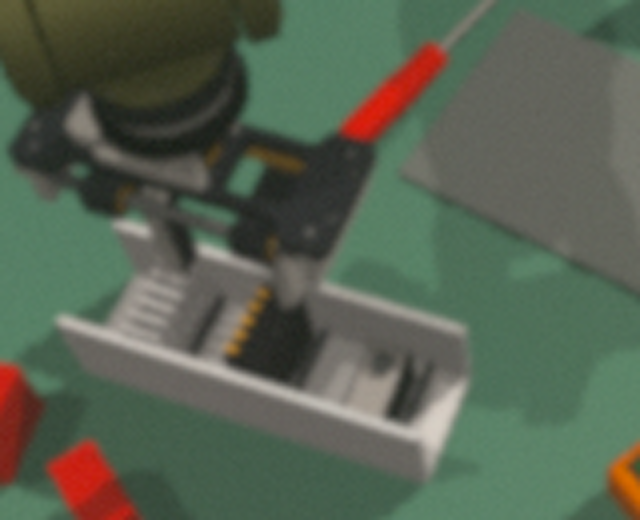

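The picture shows the fingers straddling the black module: left finger at about (214,242), right at (243,250). They are aligned with the rack, so I descend and grip.

>>> arm_command:
  steps:
    - [0.64,0,0,25,0]
    - [0.64,0,0,50,0]
    - [0.64,0,0,75,0]
    - [0.64,0,0,92,0]
    - [0.64,0,0,102,0]
    - [0.64,0,0,109,0]
    - [0.64,0,0,109,0]
    - [0.2,0,0,109,0]
    - [0.2,0,0,109,0]
    - [0.2,0,0,109,0]
    - [0.2,0,0,109,0]
    - [0.2,0,0,109,0]
    - [0.2,0,0,109,0]
    - [0.2,0,0,109,0]
  force: 20

```text
clock: 6.3
eef_pos: [475.1, -291.0, 41.6]
eef_rot: [3.141, 0.0, 1.806]
wrist_force: [-0.1, 0.9, 4.5]
finger_gap: 27.7
finger_force: 20.0
```

```bash
python3 -c "
from h import *
goto(545,-30,150,-74)"
```

```text
t6.30 pos [ 475.1 -291.    41.6] tooly 13.5 -> d [ 237.4  129.  -108.4] turn 87.5 gap 27.7 F [-0.1  0.9  4.5] ff 20.0 j [-0.62  0.53  1.66  0.    0.95 -0.85]
```

>>> arm_command:
  steps:
    - [0.2,0,0,-10,0]
    - [0.2,0,0,-30,0]
    - [0.2,0,0,-55,0]
    - [0.2,0,0,-80,0]
    - [0.2,0,0,-105,0]
    - [0.2,15,8,-110,8]
    - [0.2,40,22,-110,17]
    - [0.2,70,38,-110,26]
    - [0.2,100,54,-110,35]
    - [0.2,130,71,-110,44]
    - [0.2,160,87,-110,53]
    - [0.2,190,103,-110,62]
    - [0.2,215,117,-110,71]
    - [0.2,230,125,-110,80]
    - [0.2,237,129,-110,87.5]
    - [0.2,237,129,-110,87.5]
    - [0.2,237,129,-110,87.5]

```text
clock: 8.43
eef_pos: [544.9, -30.7, 151.6]
eef_rot: [3.142, 0.0, 0.282]
wrist_force: [-0.2, 0.1, -1.7]
finger_gap: 27.7
finger_force: 20.0
```

```bash
python3 -c "
from h import *
goto(545,-30,39,-74)
c=imaging.camera('scene');save(c,'s4.png',(190,100,400,310),2.8)"
```

```text
t8.43 pos [544.9 -30.7 151.6] tooly -73.8 -> d [  0.3  -0.7 112.6] turn 0.2 gap 27.7 F [-0.2  0.1 -1.7] ff 20.0 j [-0.12  0.36  1.62 -0.    1.16  1.17]
```

View pics/s4.png

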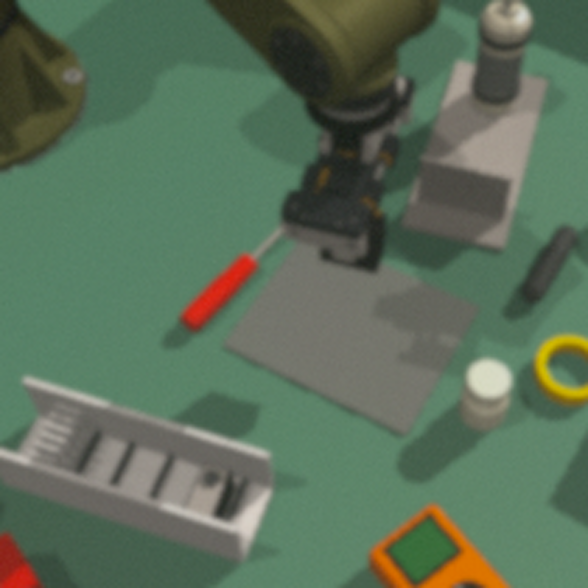

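The module is held above the mat, and the rack, heatsink and relay are undisturbed. Lowering it.

>>> arm_command:
  steps:
    - [0.2,0,0,25,0]
    - [0.2,0,0,50,0]
    - [0.2,0,0,75,0]
    - [0.2,0,0,95,0]
    - [0.2,0,0,105,0]
    - [0.2,0,0,110,0]
    - [0.2,0,0,112,0]
    - [0.2,0,0,112.5,0]
    - [0.2,0,0,113,0]

```text
clock: 9.6
eef_pos: [545.3, -30.4, 38.9]
eef_rot: [3.141, -0.001, 0.279]
wrist_force: [-0.1, -0.7, -1.2]
finger_gap: 27.7
finger_force: 20.0
```

```bash
python3 -c "
from h import *
goto(545,-30,39,-74)"
```

```text
t9.60 pos [545.3 -30.4  38.9] tooly -74.0 -> d [-0.1 -0.5 -0.1] turn 0.0 gap 27.7 F [-0.1 -0.7 -1.2] ff 20.0 j [-0.12  0.52  1.69 -0.    0.93  1.17]
```

>>> arm_command:
  steps:
    - [0.2,0,0,0.4,0]
    - [0.2,0,0,0.8,0]
    - [0.2,0,0,1.2,0]
    - [0.32,0,0,1.2,0]
    - [0.36,0,0,1.2,0]
    - [0.45,0,0,1.2,0]
    - [0.55,0,0,1.2,0]
    - [0.6,0,0,0,0]
    - [0.6,0,0,-20,0]
    - [0.6,0,0,-50,0]
    - [0.6,0,0,-80,0]
    - [0.7,0,0,-85,-10]
    - [0.85,0,0,-85,-20]
    - [0.85,0,0,-85,-30]
    - [0.85,0,0,-85,-40]
    - [0.85,0,0,-85,-50]
    - [0.85,0,0,-85,-60]
    - [0.85,0,0,-85,-70]
    - [0.85,0,0,-85,-80]
    - [0.85,0,0,-85,-90]

```text
clock: 12.1
eef_pos: [545.0, -30.4, 123.5]
eef_rot: [-3.142, 0.0, 1.856]
wrist_force: [-0.1, -0.0, 0.1]
finger_gap: 79.9
finger_force: 0.0
```

```bash
python3 -c "
from h import *
goto(545,-30.4,45,16)
c=imaging.camera('scene');save(c,'s5.png',(240,130,400,260),4)"
```

```text
t12.10 pos [545.  -30.4 123.5] tooly 16.3 -> d [-0.  -0.  78.5] turn 0.3 gap 79.9 F [-0.1 -0.   0.1] ff 0.0 j [-0.12  0.4   1.64 -0.    1.1  -0.41]
```

View pics/s5.png

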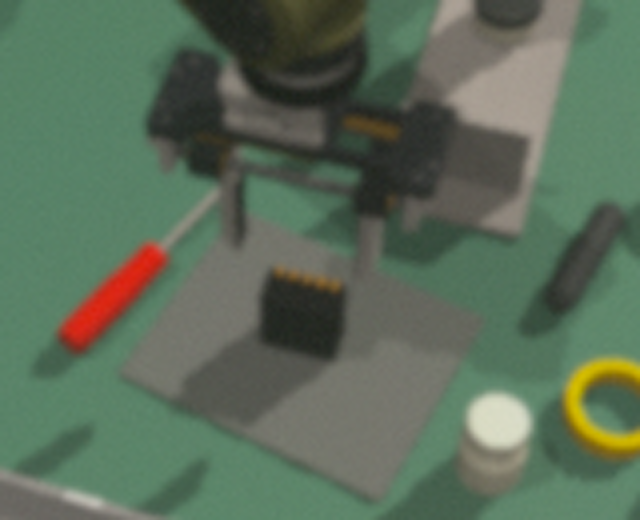

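The module stands upright on the mat at about (316,207), contacts towards the can side, with the open fingers over its two ends. Regripping the y ends.

>>> arm_command:
  steps:
    - [0.85,0,0,25,0.3]
    - [0.85,0,0,50,0.3]
    - [0.85,0,0,68,0.3]
    - [0.85,0,0,77,0.3]
    - [0.85,0,0,80,0.3]
    - [0.85,0,0,80,0.3]
    - [0.7,0,0,80,0.3]
    - [0.65,0,0,80,0.3]
    - [0.5,0,0,80,0.3]
    - [0.5,0,0,80,0.3]
    - [0.5,0,0,80,0.3]
    - [0.5,0,0,80,0.3]
    - [0.5,0,0,80,0.3]
    - [0.5,0,0,80,0.3]
  force: 20

```text
clock: 13.9
eef_pos: [545.4, -30.4, 43.8]
eef_rot: [3.141, 0.0, 1.845]
wrist_force: [0.8, 0.4, 6.7]
finger_gap: 55.9
finger_force: 20.0
```

Run:
```python
from h import *
goto(563,176.5,130,16)
# refine station: fit plate outline by trace-free colour segmentation in top view
c=imaging.camera("top")
g=cv2.cvtColor(c["img"],cv2.COLOR_RGB2HSV)
b=cv2.resize(c["img"][178:250,190:290,::-1],None,fx=8,fy=8,interpolation=cv2.INTER_CUBIC)
for x in range(100):
    if x%10==0: cv2.putText(b,str(190+x),(x*8,8),0,.35,(255,0,255),1)
for y in range(0,72,10): cv2.putText(b,str(178+y),(0,y*8+8),0,.35,(255,0,255),1)
cv2.imwrite("pics/st.png",b)
```

```text
t13.90 pos [545.4 -30.4  43.8] tooly 15.7 -> d [194.4  73.  -86.2] turn -0.3 gap 55.9 F [0.8 0.4 6.7] ff 20.0 j [-0.12  0.51  1.69  0.    0.94 -0.4 ]
```

View pics/st.png

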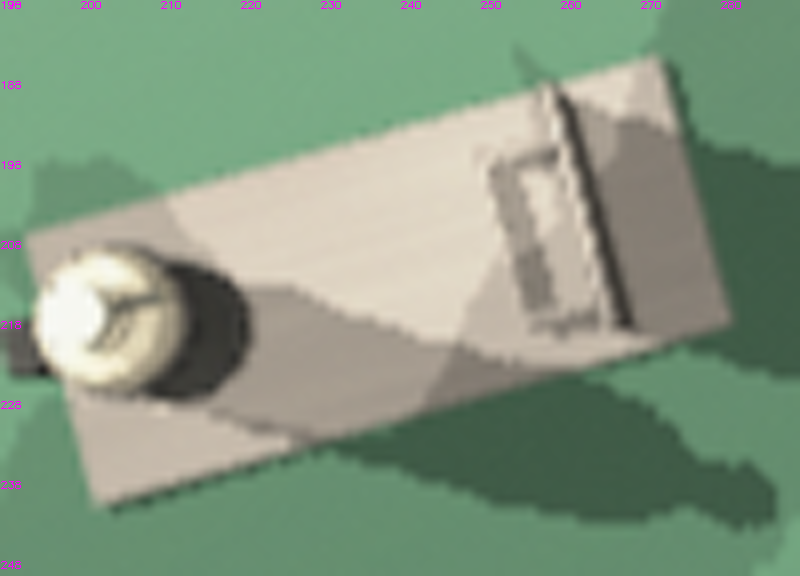

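The view shows the plate corners at px (272,185), (281,218), (202,241) and (193,207). The pocket lies left of the splash plate at about (256,208), and the white cap is centred near (199.5,216.5). Fitting the station pose from these.

Run:
```python
from h import *
from scipy.optimize import least_squares
c=imaging.camera("top"); s=imaging.camera("scene")
px=lambda x,y:np.array([190+(x+.5)/8-.5,178+(y+.5)/8-.5])
L=[(57.5,-135,6),(-57.5,-135,6),(-57.5,135,6),(57.5,135,6)]
O=[px(662,58),px(732,322),px(97,507),px(27,235)]
def W(p,l):
    a=p[2];return [p[0]+l[0]*np.cos(a)-l[1]*np.sin(a),p[1]+l[0]*np.sin(a)+l[1]*np.cos(a),l[2]]
f=lambda p:np.concatenate([proj(c,W(p,l))-o for l,o in zip(L,O)])
r=least_squares(f,[543,247,.28]);p=r.x;print(p[:2],np.degrees(p[2]),r.fun.round(1))
b=lambda u:np.round((u-[190,178]+.5)*8-.5).astype(int).tolist()
print("cap px",b(proj(c,W(p,(0,80,181)))),"lip+y inner z16",[b(proj(c,W(p,(x,-57,16)))) for x in(32,-32)],"plate inner top",[b(proj(c,W(p,(x,-93,75)))) for x in(32,-32)],"plate base",[b(proj(c,W(p,(x,-93,6)))) for x in(32,-32)])
print("scene cap",proj(s,W(p,(0,80,181))))
print("pocket",W(p,(0,-75,6)),"cap",W(p,(0,80,181)))
```

```text
[545.5012519 249.4447334] 15.918372691458446 [-0.2 -0.2  0.3  0.3 -0.  -0.1 -0.1  0.1]
cap px [76, 315] lip+y inner z16 [[490, 165], [531, 316]] plate inner top [[555, 127], [598, 284]] plate base [[578, 143], [619, 293]]
scene cap [372.0375212   94.24667334]
pocket [np.float64(566.0713219330669), np.float64(177.3207275586129), 6] cap [np.float64(523.5598438745625), np.float64(326.37700630352623), 181]
```

>>> arm_command:
  steps:
    - [0.5,0,0,-8,0]
    - [0.5,0,0,-25,0]
    - [0.5,0,0,-50,0]
    - [0.5,0,0,-75,0]
    - [0.5,0,0,-98,0]
    - [0.5,12,5,-106,-0.2]
    - [0.5,35,14,-106,-0.2]
    - [0.5,65,26,-106,-0.2]
    - [0.5,95,38,-106,-0.2]
    - [0.5,125,49,-106,-0.2]
    - [0.5,155,61,-106,-0.2]
    - [0.5,180,70,-106,-0.2]
    - [0.5,191,75,-106,-0.2]
    - [0.5,194.4,76,-106,-0.2]
    - [0.5,194.4,76,-106,-0.2]
    - [0.5,194.4,76,-106,-0.2]

```text
clock: 16.05
eef_pos: [565.6, 176.6, 149.5]
eef_rot: [-3.142, 0.0, 1.848]
wrist_force: [0.7, -1.2, -1.0]
finger_gap: 55.9
finger_force: 20.0
```

```bash
python3 -c "
from h import *
goto(566,177.3,47,15.9)"
```

```text
t16.05 pos [565.6 176.6 149.5] tooly 15.9 -> d [  0.5   0.5 102.5] turn -0.0 gap 55.9 F [ 0.7 -1.2 -1. ] ff 20.0 j [ 0.24  0.46  1.48 -0.    1.2  -0.04]
```

>>> arm_command:
  steps:
    - [0.5,0.5,0.5,25,0]
    - [0.5,0.5,0.5,50,0]
    - [0.5,0.5,0.5,70,0]
    - [0.5,0.5,0.5,82,0]
    - [0.5,0.5,0.5,88,0]
    - [0.5,0.5,0.5,91,0]
    - [0.5,0.5,0.5,93,0]
    - [0.5,0.5,0.5,94.5,0]
    - [0.5,0.5,0.5,96,0]
    - [0.5,0.5,0.5,97,0]
    - [0.5,0.5,0.5,97,0]

```text
clock: 17.42
eef_pos: [565.9, 178.0, 52.4]
eef_rot: [-3.142, 0.0, 1.848]
wrist_force: [0.5, 0.2, -0.8]
finger_gap: 56.0
finger_force: 20.0
```

```bash
python3 -c "
from h import *
goto(566,177.3,47,15.9)
c=imaging.camera('scene');save(c,'s6.png',(320,90,420,190),5.5)"
```

```text
t17.43 pos [565.9 178.   52.4] tooly 15.9 -> d [-0.7 -0.1  5.4] turn 0.0 gap 56.0 F [ 0.5  0.2 -0.8] ff 20.0 j [ 0.24  0.58  1.54 -0.    1.01 -0.03]
```

View pics/s6.png

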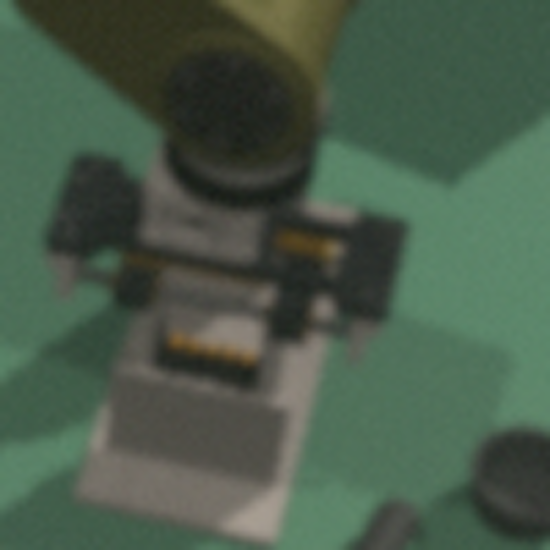

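The module sits behind the splash plate at about (358,154), contacts towards the can. Its underside is below the lip tops with no contact force, so I lower the last 5–6 mm.

>>> arm_command:
  steps:
    - [0.5,0,0,1.5,0]
    - [0.5,0,0,3,0]
    - [0.5,0,0,4.5,0]
    - [0.5,0,0,5.5,0]
    - [0.5,0,0,6,0]
    - [0.5,0,0,6,0]

```text
clock: 18.23
eef_pos: [565.9, 177.9, 46.8]
eef_rot: [-3.142, 0.0, 1.848]
wrist_force: [-3.4, -1.7, 5.8]
finger_gap: 56.0
finger_force: 20.0
```

>>> arm_command:
  steps:
    - [0.61,0,0,0,0]
    - [0.64,0,0,0,0]
    - [0.7,0,0,0,0]
    - [0.78,0,0,0,0]
    - [0.78,0,0,0,0]
    - [0.78,0,0,-5,0]
    - [0.78,0,0,-20,0]
    - [0.78,0,0,-45,0]
    - [0.78,0,0,-80,0]
    - [0.78,0,0,-120,0]
    - [0.78,0,0,-160,0]
    - [0.5,0,0,-195,0]
    - [0.2,0,0,-200,0]
    - [0,0,0,-200,0]
    - [0,0,0,-200,0]
    - [0,0,0,-200,0]
    - [0,0,0,-200,0]

```text
clock: 20.35
eef_pos: [565.9, 177.9, 246.0]
eef_rot: [-3.141, 0.0, 1.848]
wrist_force: [-0.7, -0.2, -0.2]
finger_gap: 16.7
finger_force: 0.0
```

```bash
python3 -c "
from h import *
goto(523.5,325.5,225,15.9)
c=imaging.camera('scene');save(c,'s7.png',(320,70,420,190),4.8)
for t in('module','cap_top'):print(t,[(round(d['p'],2),np.round(d['rect'],1).tolist()) for d in find_in(c,t)[:4]])"
```

```text
t20.35 pos [565.9 177.9 246. ] tooly 15.9 -> d [153.5  -0.3  20.9] turn 0.0 gap 16.7 F [-0.7 -0.2 -0.2] ff 0.0 j [ 0.24  0.38  1.36 -0.    1.4  -0.03]
module [(0.95, [167.4, 284.8, 26.2, 33.0]), (0.81, [227.1, 346.3, 30.4, 29.4]), (0.61, [194.3, 306.9, 26.2, 31.5]), (0.4, [358.2, 157.2, 20.7, 12.3])]
cap_top []
```

View pics/s7.png

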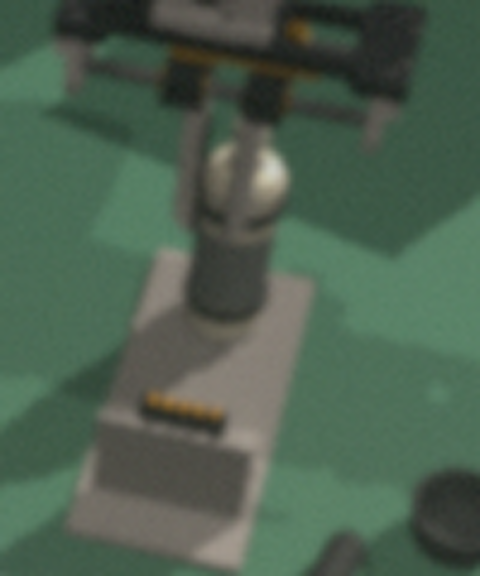

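The module stands upright and free in the pocket at about (358,156), contacts towards the can. Now the cap.

>>> arm_command:
  steps:
    - [0,30,0,0,0]
    - [0,75,0,0,0]
    - [0,120,0,0,0]
    - [0,145,0,0,0]
    - [0,154,0,0,0]
    - [0,154,0,0,0]
    - [0,154,0,20,0]
    - [0,154,0,35,0]
    - [0,154,0,41,0]
    - [0,154,0,41,0]

```text
clock: 21.75
eef_pos: [523.9, 325.7, 205.3]
eef_rot: [-3.141, 0.0, 1.848]
wrist_force: [-1.2, -0.8, -0.1]
finger_gap: 0.4
finger_force: 0.0
```

```bash
python3 -c "
from h import *
goto(523.5,326.4,194,15.9)"
```

```text
t21.75 pos [523.9 325.7 205.3] tooly 15.9 -> d [ 0.7 -0.2 11.3] turn -0.0 gap 0.4 F [-1.2 -0.8 -0.1] ff 0.0 j [ 0.5   0.46  1.34 -0.    1.34  0.22]
```

>>> arm_command:
  steps:
    - [0,0.5,0,3,0]
    - [0,0.5,0,5,0]
    - [0,0.5,0,7,0]
    - [0,0.5,0,9,0]
    - [0,0.5,0,10.5,0]
    - [0,0.5,0,11.5,0]
    - [0,0.5,0,11.5,0]

```text
clock: 22.62
eef_pos: [523.7, 326.6, 194.3]
eef_rot: [3.141, -0.0, 1.848]
wrist_force: [0.2, 0.1, 5.5]
finger_gap: 0.4
finger_force: 2.8
```

>>> arm_command:
  steps:
    - [0,0,0,0.6,0]
    - [0,0,0,1.2,0]
    - [0,0,0,1.2,0]
    - [0,0,0,1.2,0]

```text
clock: 23.12
eef_pos: [523.7, 326.7, 194.2]
eef_rot: [3.14, -0.0, 1.848]
wrist_force: [-4.2, -2.9, 12.7]
finger_gap: 0.5
finger_force: 6.7
```

The force rises to 12.7 N with no further travel, so the cap is at its hard stop and fully pressed. Lifting off and retreating.

>>> arm_command:
  steps:
    - [0,0,0,-4,0]
    - [0,0,0,-9,0]
    - [0,0,0,-20,0]
    - [0,0,0,-45,0]
    - [0,0,0,-75,0]
    - [0,0,0,-100,0]
    - [0,0,0,-100,0]
    - [0,0,0,-100,0]

```text
clock: 24.12
eef_pos: [523.4, 326.4, 291.4]
eef_rot: [-3.14, 0.0, 1.848]
wrist_force: [0.1, 0.1, -0.6]
finger_gap: 0.4
finger_force: 0.0
```

```bash
python3 -c "
from h import *
goto(523.5,326,294,15.9)
c=imaging.camera('top')
for t in('module','cap_top','jar','heatsink','screwdriver','tin','torch','tape','meter'):print(t,[(round(d['p'],2),np.round(d['rect'],1).tolist()) for d in find_in(c,t)[:4]])
c=imaging.camera('scene')
for t in('module','cap_top','relay','heatsink'):print(t,[(round(d['p'],2),np.round(d['rect'],1).tolist()) for d in find_in(c,t)[:4]])"
```

```text
t24.12 pos [523.4 326.4 291.4] tooly 15.9 -> d [-0.4  0.  -2.6] turn 0.0 gap 0.4 F [ 0.1  0.1 -0.6] ff 0.0 j [ 0.5   0.42  1.21 -0.    1.52  0.22]
module [(0.63, [256.9, 208.8, 12.4, 21.4]), (0.63, [453.6, 203.7, 18.5, 20.0]), (0.6, [443.6, 242.1, 19.1, 22.5]), (0.49, [442.1, 269.3, 19.9, 14.4])]
cap_top [(0.39, [200.6, 220.6, 14.8, 10.9]), (0.27, [271.3, 168.4, 39.2, 11.3])]
jar [(0.48, [326.4, 161.6, 12.5, 15.9]), (0.3, [259.5, 205.2, 17.2, 20.3])]
heatsink [(0.71, [411.4, 260.0, 14.7, 13.6])]
screwdriver [(0.86, [337.6, 252.8, 34.3, 5.1]), (0.59, [240.7, 154.4, 18.8, 15.7])]
tin [(0.69, [241.4, 155.4, 19.9, 16.1])]
torch [(0.63, [325.9, 162.2, 10.3, 16.5]), (0.62, [202.7, 218.8, 12.5, 11.2]), (0.59, [271.2, 169.1, 36.9, 9.1])]
tape [(0.45, [303.5, 148.6, 21.4, 26.3])]
meter [(0.9, [383.6, 142.2, 35.9, 48.7])]
module [(0.74, [225.4, 345.7, 33.9, 32.4]), (0.69, [358.8, 157.0, 14.7, 8.8]), (0.64, [166.6, 285.2, 30.1, 31.2]), (0.6, [194.4, 306.8, 21.7, 33.0])]
cap_top [(0.41, [372.0, 97.2, 7.7, 9.7])]
relay [(0.78, [263.2, 276.9, 12.6, 23.7])]
heatsink [(0.68, [210.7, 256.8, 15.6, 23.8])]
```

Everything else is in place and the module is in the pocket, so I hand the job in.

```bash
python3 -c "
from h import *
print(job.sign_off())"
```

```text
the job is handed in; nothing more can be done
None
```

The module stands released in the spray station pocket with its contacts facing the can, the cap was then pressed to its stop and let go, the other things show no sign of having moved, and I signed off at about 24 s on the robot's clock.

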